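# Snap a window retainer home in an optical mount

## Robot

A 6-joint arm with a two-finger parallel gripper is mounted at the origin on a cart in front of the work surface, level with it; the furniture and walls round the work are solid. World frame = base frame: x ahead of the robot, y to its left, z up, the work surface at z = 0. Lengths are in m, angles in rad, forces in N, time in s.
With the tool pointing down it reaches from about 0.3 to 0.775 m from the base axis. Payload 14.6 kg.
Tool frame: the origin (TCP) lies on the front face of the gripper's body, between the roots of the fingers; the fingertips stand 97 mm ahead of it and the grasp point (between the pads) lies 78 mm ahead of it; z points along the fingers, x is the direction in which the jaws open and shut, and the axes are right-handed (so a half turn about z gives the same grasp; the last joint's range is limited). The gripper opens to 94 mm and grips with 3 to 60 N. Pads are 16 mm wide; open, the fingers measure 119 mm over their backs; the gripper's body (75 mm by 177 mm) begins 78 mm behind the grasp point.
Start: joints at [1.267, 0.3, 1.521, -0, 1.321, -0.067], TCP at [0.129, 0.535, 0.303] pointing down, gripper open.
Joint ranges: [-3.03, 3.03], [-0.79, 2.21], [0.23, 2.52], [-1.04, 4.18], [0, 3.07], [-2.55, 2.55]. Speed limits (rad/s): [2.22, 2.22, 2.57, 3.14, 3.14, 3.14].

## Interface

Orientations are given as [roll, pitch, yaw] about the fixed x, y, z axes, in that order (R = Rz(yaw) Ry(pitch) Rx(roll)).
In Python, from station import sensors, camera, ctrl gives the robot as it stands.
- The arm moves only by the tool move_arm, never from a script. Its argument "rows" is text: rows parted by semicolons, each of 6 numbers parted by spaces: the shift along the tool's x, y, z in mm, then the turn, a rotation vector about the tool's x, y, z in rad. In form: x y z wx wy wz; .... A call has 1 to 20 rows; each row shifts and turns the pose as measured when the row begins, along the tool's axes as they then stand; what a row does not reach is not made up. A row lasts 1/8 s, in which the tool goes at most 62.5 mm and 10.7 degrees, less where a joint would pass 70% of its speed; a pose out of reach is approached as far as the arm can. A call with a gripper value outside its range is refused whole. "grip" is the opening, from -1 (shut) to 1 (fully open), set as the call begins (left out, the last holds). The fingers move at their own pace and stop on an object; "newtons" is the grip in N (left out, the last holds). Time passes only in rows, so rows that do not move let the fingers close. It gives the time, the measured TCP pose, the force and the opening at its end, in the units of the state.
- sensors.get_obs(): the state, without advancing time (a new reading comes with each control period).
- camera(name): name is "scene" or "side" or "wrist"; returns a dict with "color" (384x512x3 uint8, blue, green, red), "z_map" (384x512 float32, m along the optical axis (not along the pixel's ray), 0 where there is no reading), "mtx" (3x3 intrinsics, pixels), "distortion" ([k1, k2, p1, p2, k3] as OpenCV has them; the pictures are not rectified), "position" and "attitude" of the camera in the world; the wrist camera has in their place "hand_eye" (4x4, takes a point from camera to tool coordinates, whose origin is the TCP and whose axes are the tool frame's). Camera axes: x right, y down, z forward; pixel columns grow to the right and rows downward; lengths in m; the calibration is good to about 2 mm. A picture is of the moment at which its call begins: read the wrist's pose just before it.
- ctrl.hand_in(): hands the job in, once; it reports no verdict.
The state is a dict: "time_s": time; "qpos": joint angles; "joint_vel": joint speeds; "tau": joint torques, N m; "ee_pos": TCP position; "eef_rot": TCP orientation; "force": force on the tool from outside, world axes, zero at the start; "moment": the same for the moment, N m; "grip_width": finger opening in m.
Only numpy, scipy, OpenCV 4.12 (cv2) and the standard library are available. Lean on these libraries where they do the work, as an engineer would, in place of code of your own. Each camera call takes 0.05 s, during which the arm holds its last target.

## Task

A window retainer lies loose in the bore of the optical mount. Take the red pressing tool by its handle and press the retainer straight and gently down with the tool's foot until it has clicked under all three catches and you just feel the hard stop beneath, without forcing it, as a hard push cracks the window. Then stand the tool upright in its grey dish again; keep the fingers off the retainer and leave the other things alone.

Things in the scene. Friction and masses are not known exactly. Their poses are not given: they have to be found in the camera images.
- mount: Optical mount, fixed: dark base flange 104 x 104 x 8 mm, on it an aluminium block 84 x 84 mm reaching 37 mm above the bench, with an upright bore 48 mm wide. Origin: centre of the underside, on the bore's axis; z up. In the bore a weak spring (1 to 3 N) carries the retainer; three sprung catches stand deeper (orange dots on top mark them), at a depth that differs by 11 mm and cannot be measured beforehand.
- retainer_top (a point): Centre of the top of the window retainer: black flange 46 mm wide, 4 mm thick, with a blue hub 36 mm wide, 3 mm high. Starts loose in the bore, top 38 mm above the mount's underside; clicks home 11 to 23 mm lower, with a hard stop 1 to 1.5 mm below that. Uncaught, it springs back or sits skew. More than 18 N from the tool cracks the window.
- catch1 (a joint): Radial travel of the first catch (m): 0 = sprung in, up to about 0.0025 as the flange pushes it outward, near 0 again when the retainer has clicked under it. Riding onto the three catches takes about 7 to 12 N in all; then 1 to 3 N while the flange slides past them for 2 to 3 mm, the click, and a steep rise at the hard stop: only that stop proves it home.
- catch2 (a joint): The same for the second catch.
- catch3 (a joint): The same for the third catch.
- pusher_centre (a point): Centre (half-way up) of the red pressing tool, round, 97 mm tall, 0.15 kg, standing upright in its dish; z along the tool, up. White flat foot 34 mm wide at the bottom; its face lies 48.5 mm below this point. Cylindrical handle 24 mm wide from 30 mm below this point to 37 mm above it, then a knob 29 mm wide.
- rest: Grey round dish for the tool, fixed to the bench, 60 mm wide, rim 9 mm high, inside 50 mm wide, inner floor 3 mm above the bench. Origin: centre of its underside.
- lamp: Spectral lamp, glass, 37 mm wide, 140 mm tall, standing at the back. Origin: underside. Bystander.
- flask: Conical glass flask 82 mm wide, 128 mm tall, at the back. Origin: underside. Bystander.
- bottle: Brown reagent bottle with blue cap, 60 mm wide, 117 mm tall, at the left. Origin: underside. Bystander.
- beaker: Small glass beaker 55 mm wide, 68 mm tall, at the left. Origin: underside. Bystander.
- tray: Yellow open tray 42 x 78 x 22 mm, at the right. Origin: underside. Bystander.
- crucible: White porcelain crucible 43 mm wide, 34 mm tall, at the right. Origin: underside. Bystander.

How it is judged:
On the way, in this order (a step that is already met when the one before it is completed fails the run):
1. the tool is lifted out of its dish (z of pusher_centre in the frame of rest above 0.075 m), for 0.1 s.
2. the tool's foot bears on the retainer (contact force between pusher and retainer above 2 N), for 0.05 s.
3. the tool is off the retainer, which stays down with all three catches closed over it (z of retainer_top in the frame of mount below 0.028 m and angle between retainer_top's own z axis and vertical below 0.06 rad and value of joint each of catch1, catch2, catch3 below 0.0008 m and contact force between pusher and retainer below 0.5 N), for 0.2 s.
At the end, for the whole second after the job is handed in: Retainer top under 28 mm above the mount's underside, within 4 mm of the bore axis, level to 0.06 rad, each catch sprung back to under 0.8 mm; the tool stands still in its dish, upright to 0.08 rad, within 12 mm of the dish's centre, its own centre under 55 mm above the dish's underside (z of retainer_top in the frame of mount below 0.028 m and horizontal distance between retainer_top and mount below 0.004 m and angle between retainer_top's own z axis and vertical below 0.06 rad and value of joint each of catch1, catch2, catch3 below 0.0008 m and horizontal distance between pusher_centre and rest below 0.012 m and z of pusher_centre in the frame of rest below 0.055 m and angle between pusher_centre's own z axis and vertical below 0.08 rad and linear speed of pusher below 0.02 m/s); the robot touches nothing.
It fails at once if the tool presses the retainer with more than 18 N (the window cracks) (contact force between pusher and retainer above 18 N).
It fails at once if the fingers or arm touch the retainer (contact force between any of the fingers, the arm and retainer above 0.5 N).
It fails at once if a bystander is pushed more than 20 mm (distance of any of lamp, flask, bottle, beaker, tray, crucible from where it was at the start of the episode above 0.02 m).
It also fails if it takes over 54 s, if anything falls off the work surface, if the arm or the gripper's body presses on something with over 40 N, if the wrist force passes 120 N, or if a joint passes its speed limit or range.

## Working session

There is one attempt and no reset: what is moved stays moved. The work goes in short steps, Python scripts to look and compute and a tool call to move; the robot and the scene stay as the last step left them, time stands still between calls to the robot, and variables do not carry over. Pictures are saved under pics/ and viewed, and the job is handed in when it is done.

Besides the shell and the picture viewer there is one more tool, called after "Emit:" as name(argument=value, ...) on one line, values as JSON. move_arm: Moves the arm, as the interface text tells. Its arguments: {"type":"object","properties":{"rows":{"type":"string"},"grip":{"type":"number"},"newtons":{"type":"number"}},"required":["rows"]}

```bash
mkdir -p pics; python3 - <<'E'
from station import sensors,camera
import cv2,numpy as np,pickle
o=sensors.get_obs();print(o)
d={}
for n in("scene","side"):
    c=camera(n);d[n]=c;print(n,c['mtx'],c['distortion'],c['position'],c['attitude'])
    cv2.imwrite(f'pics/{n}0.png',c['color'])
pickle.dump(d,open('d.pkl','wb'))
E
```

```text
{'time_s': 0.0, 'qpos': array([ 1.26741092e+00,  3.00481999e-01,  1.52160271e+00, -6.40047980e-05,
        1.32070561e+00, -6.66001387e-02]), 'joint_vel': array([ 0.00041533,  0.00181108,  0.00047836, -0.00076414, -0.00163364,
       -0.0006286 ]), 'tau': array([ 1.16140742e-03, -5.31801081e+01, -3.52733409e+01,  7.09695392e-02,
        2.44496902e-02, -8.05746731e-05]), 'ee_pos': array([0.12898429, 0.53449855, 0.30207114]), 'eef_rot': array([-3.14157480e+00,  1.19913954e-03,  1.33402695e+00]), 'force': array([-0.18553251, -0.30772931, -0.05575792]), 'moment': array([-0.03579011,  0.00768144,  0.00288792]), 'grip_width': 0.09365728752014478}
scene [[473.82889916   0.         250.41855694]
 [  0.         473.82889916 190.54036542]
 [  0.           0.           1.        ]] [0.0238228 0.        0.        0.        0.       ] [-0.22276048 -0.54624012  1.06020657] [-2.35660767  0.01664132 -0.97156041]
side [[404.50922106   0.         253.25191117]
 [  0.         404.50922106 191.22893982]
 [  0.           0.           1.        ]] [-0.13361226  0.          0.          0.          0.        ] [ 1.20170654 -0.75277645  0.92796429] [-2.27420923  0.00335679  0.67057554]
```

View pics/scene0.png

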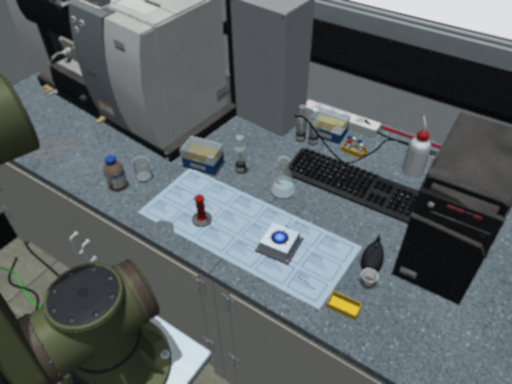

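View pics/side0.png

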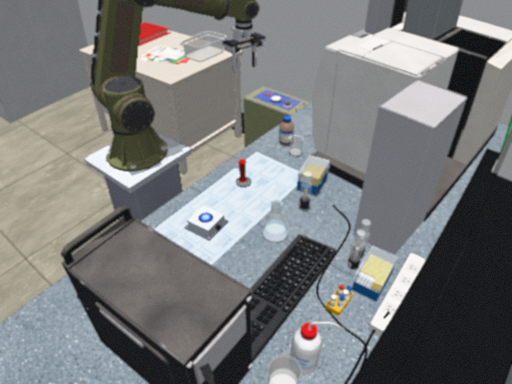

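The scene view shows the red tool at about (201,210), the mount with its blue hub at (280,237), and the flask, lamp, bottle and beaker behind or to the left. The side view shows the tool at (243,173) and the mount at (207,218).

```bash
cat > h.py <<'E'
import cv2,numpy as np
from scipy.spatial.transform import Rotation as R
def cloud(c,T=None):
    h,w=c['z_map'].shape
    v,u=np.mgrid[:h,:w]
    p=cv2.undistortPoints(np.stack([u,v],-1).reshape(-1,1,2).astype(np.float64),c['mtx'],c['distortion']).reshape(h,w,2)
    z=c['z_map'][...,None].astype(float)
    P=np.concatenate([p*z,z],-1)
    if T is None:
        a=np.array(c['attitude']);Rm=R.from_euler('xyz',a).as_matrix();t=np.array(c['position'])
    else: Rm,t=T[:3,:3],T[:3,3]
    W=P@Rm.T+t
    W[c['z_map']==0]=np.nan
    return W
def Ttool(o): 
    T=np.eye(4);T[:3,:3]=R.from_euler('xyz',o['eef_rot']).as_matrix();T[:3,3]=o['ee_pos'];return T
E
python3 - <<'E'
import pickle,numpy as np,cv2
from h import *
np.set_printoptions(precision=4,suppress=True)
d=pickle.load(open('d.pkl','rb'))
for n in d:
    c=d[n];W=cloud(c);b,g,r=[c['color'][...,i].astype(int) for i in range(3)]
    z=W[...,2]; reg=(abs(W[...,0]-.45)<.35)&(abs(W[...,1])<.5)
    red=(r>110)&(g<60)&(b<60)&reg&(z<.15)
    blue=(b>150)&(r<110)&(g<140)&reg&(z<.08)
    for k,m in(('red',red),('blue',blue)):
        q,l,st,ce=cv2.connectedComponentsWithStats(m.astype(np.uint8))
        for i in range(1,q):
            if st[i,4]>12:
                P=W[l==i];print(n,k,ce[i],st[i,4],np.nanmean(P,0),np.nanmin(P,0),np.nanmax(P,0))
    pts=dict(scene=[(115,175),(142,170),(240,155),(283,188),(280,237),(202,220),(370,275),(344,305)],side=[(207,217),(243,183),(275,225),(287,130)])[n]
    for u,v in pts: print(n,(u,v),W[v,u])
    # points by height
    top=reg&(abs(z-.037)<.004)
    q,l,st,ce=cv2.connectedComponentsWithStats(top.astype(np.uint8))
    for i in range(1,q):
        if st[i,4]>40: print('z37',ce[i],st[i,4],np.mean(W[l==i],0))
E
```

```text
scene red [198.8824 198.2353] 34 [0.4555 0.1129 0.0994] [0.4449 0.105  0.0958] [0.4665 0.1237 0.1048]
scene blue [279.3182 236.4697] 66 [ 0.5068 -0.1246  0.0377] [ 0.4863 -0.1427  0.0338] [ 0.5258 -0.1078  0.0445]
scene (115, 175) [0.4106 0.4086 0.0722]
scene (142, 170) [0.4884 0.3753 0.0501]
scene (240, 155) [0.6911 0.1377 0.0789]
scene (283, 188) [ 0.6785 -0.0313  0.0342]
scene (280, 237) [ 0.5054 -0.1276  0.0388]
scene (202, 220) [0.4502 0.107  0.0152]
scene (370, 275) [ 0.5449 -0.3821  0.0134]
scene (344, 305) [ 0.4309 -0.3643  0.0051]
z37 [167.814  152.7209] 43 [0.6079 0.375  0.0367]
z37 [203.093  161.7209] 86 [0.6367 0.2482 0.0371]
z37 [282.8491 186.9434] 53 [ 0.6798 -0.0298  0.0369]
z37 [279.4441 237.5412] 680 [ 0.5044 -0.1265  0.037 ]
z37 [371.2195 260.9512] 41 [ 0.5724 -0.3696  0.0346]
z37 [407.098  274.5098] 51 [ 0.5818 -0.4636  0.0369]
side red [241.7  161.85] 20 [0.4627 0.11   0.099 ] [0.4539 0.0997 0.0958] [0.4715 0.1226 0.1023]
side blue [205.4737 218.2632] 38 [ 0.51   -0.1289  0.0372] [ 0.4829 -0.1444  0.0311] [ 0.5245 -0.1048  0.0419]
side (207, 217) [ 0.5129 -0.1245  0.0411]
side (243, 183) [0.4744 0.1003 0.0164]
side (275, 225) [ 0.7131 -0.0356  0.0598]
side (287, 130) [0.4466 0.4107 0.076 ]
z37 [342.4138 174.2414] 58 [0.7397 0.3418 0.0366]
z37 [205.3473 217.8363] 501 [ 0.5079 -0.1272  0.0368]
```

```bash
cat >> h.py <<'E'
def plan(target,yaw,n,o=None,show=True):
    "rows for a straight move to TCP target with tool down and given yaw, smooth profile"
    from station import sensors
    o=o or sensors.get_obs()
    T=Ttool(o);p=T[:3,3];r0=R.from_matrix(T[:3,:3]);r1=R.from_euler('xyz',[np.pi,0,yaw])
    rv=(r0.inv()*r1).as_rotvec();t=np.asarray(target)-p
    s=np.linspace(0,1,n+1)
    w=np.minimum(1,np.minimum(np.arange(1,n+1),np.arange(n,0,-1))/2.);s=np.r_[0,np.cumsum(w)/w.sum()]
    rows=[]
    for i in range(n):
        ra=r0*R.from_rotvec(rv*s[i])
        d=ra.inv().apply(t*(s[i+1]-s[i]))*1000;q=rv*(s[i+1]-s[i])
        rows.append(' '.join(f'{x:.1f}' for x in d)+' '+' '.join(f'{x:.3f}' for x in q))
    if show:print('; '.join(rows))
E
python3 - <<'E'
from h import *
from station import camera,sensors
o=sensors.get_obs();c=camera('wrist');print(c['hand_eye'],c['mtx'],c['distortion'])
cv2.imwrite('pics/w0.png',c['color'])
plan([.459,.111,.30],0,14)
E
```

```text
[[ 9.99999140e-01 -1.17222389e-03  5.88520659e-04 -8.56408344e-04]
 [ 1.00372513e-03  9.72721032e-01  2.31975830e-01 -6.71706139e-02]
 [-8.44394033e-04 -2.31975039e-01  9.72721372e-01 -8.22627831e-02]
 [ 0.00000000e+00  0.00000000e+00  0.00000000e+00  1.00000000e+00]] [[310.67059138   0.         255.5082749 ]
 [  0.         310.67059138 192.06645113]
 [  0.           0.           1.        ]] [-0.05719383  0.          0.          0.          0.        ]
-12.9 16.2 0.1 0.000 0.000 0.051; -24.0 33.6 0.2 0.000 0.000 0.103; -20.5 35.9 0.2 0.000 0.000 0.103; -16.7 37.8 0.2 0.000 0.000 0.103; -12.7 39.3 0.2 0.000 0.000 0.103; -8.6 40.4 0.2 0.000 0.000 0.103; -4.4 41.1 0.2 0.000 0.000 0.103; -0.2 41.3 0.2 0.000 0.000 0.103; 4.0 41.1 0.2 0.000 0.000 0.103; 8.2 40.5 0.2 0.000 0.000 0.103; 12.3 39.4 0.2 0.000 0.000 0.103; 16.3 38.0 0.2 0.000 0.000 0.103; 20.1 36.1 0.2 0.000 0.000 0.103; 11.8 16.9 0.1 0.000 0.000 0.051
```

Emit:
move_arm(rows="-13 16 0 0 0 0.051; -24 33.6 0 0 0 0.103; -20.5 36 0 0 0 0.103; -16.7 37.8 0 0 0 0.103; -12.7 39.3 0 0 0 0.103; -8.6 40.4 0 0 0 0.103; -4.4 41 0 0 0 0.103; 0 41.3 0 0 0 0.103; 4 41 0 0 0 0.103; 8.2 40.5 0 0 0 0.103; 12.3 39.4 0 0 0 0.103; 16.3 38 0 0 0 0.103; 20 36 0 0 0 0.103; 12 17 0 0 0 0.051; 0 0 0 0 0 0", grip=1)

```text
time_s: 2.02
ee_pos: [0.4515, 0.0717, 0.3014]
eef_rot: [3.138, -0.001, -0.083]
force: [-0.5, -0.3, -0.2]
grip_width: 0.0941
```

```bash
cat > look.py <<'E'
import sys
from h import *
from station import camera,sensors
np.set_printoptions(precision=4,suppress=True)
o=sensors.get_obs();c=camera('wrist');T=Ttool(o)@c['hand_eye'];W=cloud(c,T)
import pickle;pickle.dump((o,c),open('w.pkl','wb'))
cv2.imwrite(f'pics/{sys.argv[1]}.png',c['color'])
print(o['time_s'],o['ee_pos'],o['eef_rot'],o['force'],o['grip_width'])
b,g,r=[c['color'][...,i].astype(int) for i in range(3)]
z=W[...,2]
for k,m in(('red',(r>90)&(g<70)&(b<70)&(z>.02)&(z<.2)),('blue',(b>130)&(r<110)&(g<140)&(z<.08)&(z>.01))):
    q,l,st,ce=cv2.connectedComponentsWithStats(m.astype(np.uint8))
    for i in range(1,q):
        if st[i,4]>80:
            P=W[l==i];print(k,ce[i],st[i],np.nanmedian(P,0),np.nanmin(P,0),np.nanmax(P,0))
E
python3 look.py w1
```

```text
2.025 [0.4515 0.0717 0.3014] [ 3.1382 -0.0009 -0.0834] [-0.5388 -0.3378 -0.1768] 0.09407196454189977
red [260.0757 141.0014] [246 126  30  31 713] [0.4591 0.1166 0.1   ] [0.446  0.1029 0.0201] [0.4728 0.1294 0.1024]
blue [310.4843 323.3868] [297 313  28  23 318] [ 0.5058 -0.1242  0.038 ] [ 0.4886 -0.1458  0.0334] [ 0.5244 -0.108   0.0398]
```

View pics/w1.png

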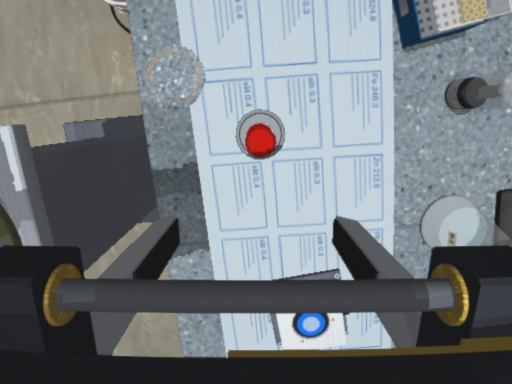

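```bash
python3 - <<'E'
from h import *
import pickle
np.set_printoptions(precision=4,suppress=True)
o,c=pickle.load(open('w.pkl','rb'));W=cloud(c,Ttool(o)@c['hand_eye'])
z=W[...,2];x=W[...,0];y=W[...,1]
m=(abs(z-.1)<.003)&(np.hypot(x-.459,y-.113)<.03);P=W[m]
print('knob top',m.sum(),P.mean(0),(P.min(0)+P.max(0))/2,np.ptp(P,axis=0))
# block top -> minAreaRect
m=(abs(z-.037)<.004)&(abs(x-.506)<.08)&(abs(y+.126)<.08);P=W[m]
r=cv2.minAreaRect(P[:,:2].astype(np.float32)*1000);print('block',m.sum(),r)
b=c['color'].astype(int)
m=(b[...,0]>110)&(b[...,0]-b[...,2]>50)&(abs(z-.037)<.006)&(abs(x-.506)<.04)&(abs(y+.126)<.04);P=W[m];print('hub',m.sum(),cv2.minEnclosingCircle(P[:,:2].astype(np.float32)*1000),P.mean(0))
# dish rim
m=(abs(z-.009)<.003)&(np.hypot(x-.459,y-.113)<.045);P=W[m];print('rim',m.sum(),cv2.minEnclosingCircle(P[:,:2].astype(np.float32)*1000),P.mean(0))
print('bench z',np.nanmedian(z[(abs(z)<.01)]))
E
```

```text
knob top 740 [0.4591 0.1159 0.0999] [0.4591 0.1156 0.0997] [0.0278 0.0275 0.0054]
block 2300 ((506.6466064453125, -137.481689453125), (58.18568801879883, 91.47590637207031), 86.75227355957031)
hub 545 ((506.0243225097656, -127.41094207763672), 20.24620819091797) [ 0.5059 -0.1255  0.0379]
rim 574 ((460.4371643066406, 117.26576232910156), 30.04483985900879) [0.4606 0.1198 0.009 ]
bench z 0.0004584745028964887
```

The wrist view shows the red knob at (260,141) in its dish, a clear glass ring at (175,77), and the mount's hub at (310,323). I'll check the ring before descending.

```bash
python3 - <<'E'
from h import *
import pickle
np.set_printoptions(precision=4,suppress=True)
o,c=pickle.load(open('w.pkl','rb'));W=cloud(c,Ttool(o)@c['hand_eye'])
for u,v in[(148,77),(203,77),(175,50),(175,104),(175,77),(160,100),(190,100)]:print(u,v,W[v,u])
plan([.4595,.116,.25],0,5)
E
```

```text
148 77 [0.3347 0.1956 0.001 ]
203 77 [0.3995 0.1895 0.001 ]
175 50 [0.3708 0.2221 0.0021]
175 104 [0.3623 0.162  0.0002]
175 77 [0.3668 0.1924 0.0018]
160 100 [0.3454 0.1681 0.0017]
190 100 [0.3811 0.1648 0.0013]
0.6 -5.5 6.4 0.000 -0.000 -0.010; 1.3 -11.1 12.8 0.001 -0.000 -0.020; 1.5 -11.0 12.8 0.001 -0.000 -0.020; 1.7 -11.0 12.8 0.001 -0.000 -0.020; 1.0 -5.5 6.4 0.000 -0.000 -0.010
```

Emit:
move_arm(rows="0.6 -5.5 6.4 0 0 -0.01; 1.3 -11 12.8 0 0 -0.02; 1.5 -11 12.8 0 0 -0.02; 1.7 -11 12.8 0 0 -0.02; 1 -3 6.4 0 0 -0.01; 0 0 0 0 0 0; 0 0 0 0 0 0")

```text
time_s: 2.95
ee_pos: [0.4581, 0.1186, 0.2457]
eef_rot: [3.138, 0.001, 0.009]
force: [-1.3, 0.3, 0.1]
grip_width: 0.0939
```

```bash
python3 look.py w2;  python3 -c "
from h import *
plan([.4595,.116,.138],0,8)"
```

```text
2.95 [0.4581 0.1186 0.2457] [3.1381 0.001  0.0091] [-1.3269  0.2907  0.1201] 0.09390330836751491
red [257.764  208.4753] [241 192  35  34 911] [0.4593 0.1173 0.1001] [0.4463 0.1035 0.0958] [0.4725 0.1297 0.1022]
0.1 0.2 7.7 0.000 0.000 0.001; 0.2 0.3 15.4 0.000 0.000 0.001; 0.2 0.3 15.4 0.000 0.000 0.001; 0.2 0.3 15.4 0.000 0.000 0.001; 0.2 0.3 15.4 0.000 0.000 0.001; 0.2 0.3 15.4 0.000 0.000 0.001; 0.2 0.3 15.4 0.000 0.000 0.001; 0.1 0.2 7.7 0.000 0.000 0.001
```

Emit:
move_arm(rows="0.1 0.2 7.7 0.001 0 0.001; 0.2 0.3 15 0.001 0 0.001; 0.2 0.3 15 0.001 0 0.001; 0.2 0.3 15 0.001 0 0.001; 0.2 0.3 15 0 0 0.001; 0.2 0.3 15 0 0 0.001; 0.2 0.1 14 0 0 0; 0 0 6 0 0 0; 0 0 0 0 0 0; 0 0 0 0 0 0")

```text
time_s: 4.25
ee_pos: [0.4594, 0.1159, 0.1355]
eef_rot: [-3.141, 0.001, 0.001]
force: [-0.0, 1.1, -0.1]
grip_width: 0.0942
```

Emit:
move_arm(rows="0 0 0 0 0 0; 0 0 0 0 0 0; 0 0 0 0 0 0; 0 0 0 0 0 0; 0 0 0 0 0 0; 0 0 0 0 0 0; 0 0 0 0 0 0; 0 0 0 0 0 0", grip=-1, newtons=40)

```text
time_s: 5.25
ee_pos: [0.4598, 0.1161, 0.1366]
eef_rot: [-3.141, -0.001, 0.001]
force: [-0.5, -1.2, 1.0]
grip_width: 0.027
```

```bash
python3 look.py w3
```

```text
5.25 [0.4598 0.1161 0.1366] [-3.1406 -0.0008  0.0014] [-0.5097 -1.2429  1.0131] 0.026988000264126545
red [255.6352 265.0194] [ 225  247   62   33 1705] [0.4594 0.1222 0.0999] [0.4461 0.1156 0.0957] [0.4723 0.1302 0.1021]
```

Emit:
move_arm(rows="0 0 0 0 0 0; 0 0 0 0 0 0; 0 0 0 0 0 0")

```text
time_s: 5.68
ee_pos: [0.4597, 0.116, 0.1365]
eef_rot: [-3.141, -0.001, 0.001]
force: [-0.1, 0.4, 0.8]
grip_width: 0.0271
```

View pics/w3.png

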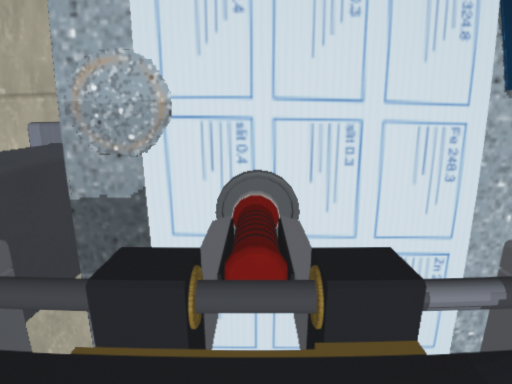

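The tool's handle is held between the pads at (256,245), centred and straight. Now I'll lift it.

Emit:
move_arm(rows="0 0 -4 0 0 0; 0 0 -10 0 0 0; 0 0 -14 0 0 0; 0 0 -14 0 0 0; 0 0 -14 0 0 0; 0 0 -6 0 0 0; 0 0 0 0 0 0; 0 0 0 0 0 0", newtons=55)

```text
time_s: 6.68
ee_pos: [0.4597, 0.116, 0.2037]
eef_rot: [-3.14, -0.002, 0.001]
force: [0.0, -1.8, -1.4]
grip_width: 0.0266
```

```bash
python3 look.py w4; python3 - <<'E'
from h import *
from station import camera,sensors
for n in('scene','side'):
    c=camera(n);cv2.imwrite(f'pics/{n}4.png',cv2.resize(c['color'][120:270,130:330],None,fx=4,fy=4,interpolation=cv2.INTER_CUBIC))
plan([.506,-.1265,.20],0,9)
E
```

```text
6.675 [0.4597 0.116  0.2037] [-3.1404 -0.0019  0.0013] [ 0.0056 -1.7618 -1.4401] 0.02664186353095948
red [255.8422 206.3115] [233 196  46  30 488] [0.4597 0.1259 0.0846] [0.4439 0.1105 0.0805] [0.475  0.1312 0.0896]
red [255.5243 264.7124] [ 225  246   62   34 1749] [0.4594 0.1223 0.1669] [0.4461 0.1154 0.1622] [0.4723 0.1304 0.1693]
2.9 15.2 0.2 -0.000 -0.000 0.000; 5.7 30.3 0.4 -0.000 -0.000 0.000; 5.8 30.3 0.4 -0.000 -0.000 0.000; 5.8 30.3 0.4 -0.000 -0.000 0.000; 5.8 30.3 0.4 -0.000 -0.000 0.000; 5.8 30.3 0.4 -0.000 -0.000 0.000; 5.8 30.3 0.4 -0.000 -0.000 0.000; 5.8 30.3 0.4 -0.000 -0.000 0.000; 2.9 15.2 0.2 -0.000 -0.000 0.000
```

View pics/side4.png

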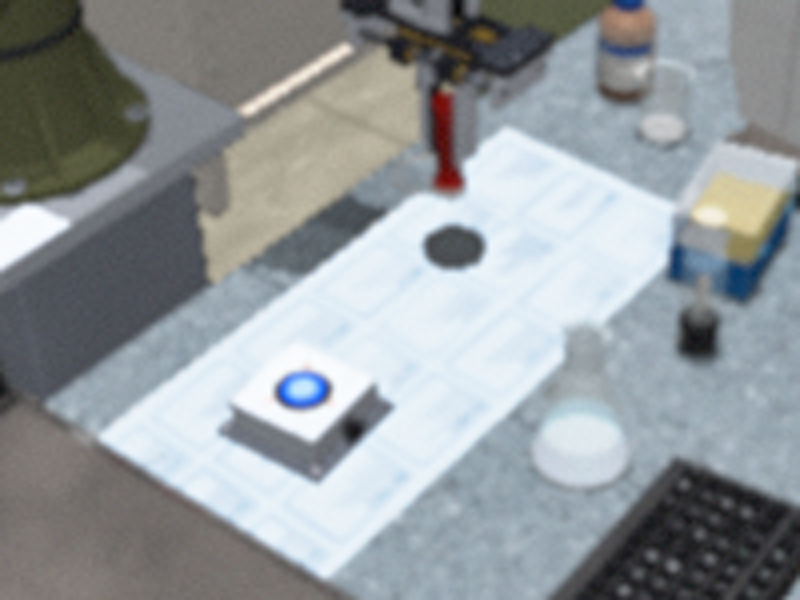

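View pics/w4.png

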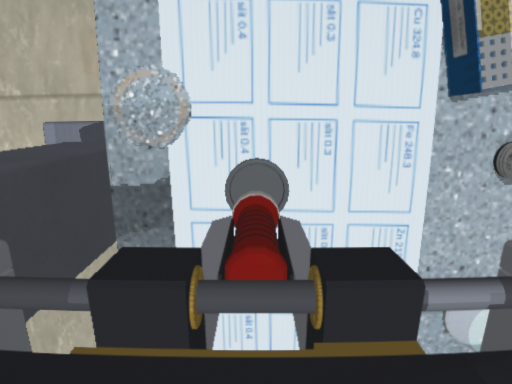

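The tool is lifted with its foot clear, and the empty dish is at about (257,188) in the wrist view. I'll go just past the mount so the wrist camera sees the bore unobstructed.

Emit:
move_arm(rows="2.5 16 -1 0 0 0; 5 32 -1 0 0 0; 5 32 -1 0 0 0; 5 32 0 0 0 0; 5 32 0 0 0 0; 5 32 0 0 0 0; 5 32 0 0 0 0; 5 32 0 0 0 0; 5 32 0 0 0 0; 2.5 12 0 0 0 0; 0 0 0 0 0 0; 0 0 0 0 0 0; 0 0 0 0 0 0")

```text
time_s: 8.45
ee_pos: [0.5039, -0.1843, 0.2049]
eef_rot: [-3.14, 0.002, 0.001]
force: [-0.4, 0.1, -1.5]
grip_width: 0.0267
```

```bash
cp w.pkl w4.pkl; python3 look.py w5; python3 - <<'E'
from h import *
import pickle
np.set_printoptions(precision=4,suppress=True)
o,c=pickle.load(open('w4.pkl','rb'));W=cloud(c,Ttool(o)@c['hand_eye']);z=W[...,2]
m=(z>.0015)&(z<.02)&(np.hypot(W[...,0]-.46,W[...,1]-.117)<.05);P=W[m][:,:2]
print('dish',m.sum(),cv2.minEnclosingCircle(P.astype(np.float32)*1000))
o,c=pickle.load(open('w.pkl','rb'));W=cloud(c,Ttool(o)@c['hand_eye']);z=W[...,2]
m=(abs(z-.037)<.004)&(np.hypot(W[...,0]-.506,W[...,1]+.126)<.08);P=W[m][:,:2]
print('block',m.sum(),cv2.minAreaRect(P.astype(np.float32)*1000))
m=(abs(z-.004)<.012)&(z>.005)&(np.hypot(W[...,0]-.506,W[...,1]+.126)<.09);P=W[m][:,:2]
print('flange',m.sum(),cv2.minAreaRect(P.astype(np.float32)*1000))
b=c['color'].astype(int);near=(abs(z-.037)<.008)&(np.hypot(W[...,0]-.506,W[...,1]+.126)<.035)
for k,m in(('hub',near&(b[...,0]-b[...,2]>50)),('black',near&(b.sum(-1)<150)),('orange',near&(b[...,2]-b[...,0]>60))):
    P=W[m];print(k,m.sum(),P.mean(0), cv2.minEnclosingCircle(P[:,:2].astype(np.float32)*1000))
    if k=='hub':
        A=np.c_[P[:,:2],np.ones(len(P))];print('plane',np.linalg.lstsq(A,P[:,2],rcond=None)[0])
E
```

```text
8.45 [ 0.5039 -0.1843  0.2049] [-3.1402  0.0019  0.0006] [-0.4052  0.0995 -1.4892] 0.026748588752068266
red [255.7801 206.1826] [233 196  46  30 482] [ 0.5034 -0.1742  0.0857] [ 0.4875 -0.19    0.0808] [ 0.5185 -0.1691  0.0908]
red [255.5382 264.6939] [ 225  246   62   34 1741] [ 0.5034 -0.178   0.1681] [ 0.49   -0.1848  0.164 ] [ 0.5164 -0.1701  0.1702]
blue [257.233  135.5752] [237 105  46  46 339] [ 0.5026 -0.1362  0.0383] [ 0.4882 -0.1426  0.034 ] [ 0.5241 -0.1075  0.0399]
dish 2539 ((460.01861572265625, 117.04634094238281), 49.946189880371094)
block 11273 ((506.4165954589844, -125.56477355957031), (85.02254486083984, 84.5806884765625), 6.156367778778076)
flange 2357 ((506.4375305175781, -125.57705688476562), (104.63214874267578, 104.55292510986328), 6.188604831695557)
hub 1168 [ 0.5064 -0.125   0.0382] ((506.3286437988281, -125.3087387084961), 18.573822021484375)
plane [-0.0037 -0.01    0.0388]
black 237 [ 0.4994 -0.1409  0.0353] ((502.3914489746094, -134.86143493652344), 19.422883987426758)
orange 57 [ 0.5062 -0.1234  0.0375] ((506.1300964355469, -125.1622543334961), 30.55874252319336)
```

View pics/w5.png

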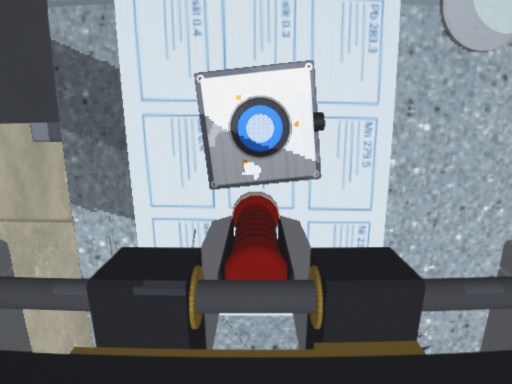

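The mount is clear in view, with the hub at (261,127) and the three orange catch dots at (238,97), (296,124) and (246,162). Block, flange and hub all give a centre of about (0.5064, -0.1255). Next I'll centre the tool over the bore.

Emit:
move_arm(rows="0.7 -8 0 0 -0.001 0; 0.8 -16 0 0 -0.001 0; 0.8 -16 0 0 0 0; 0.6 -12 3 0 0 0; 0 -3 5 0 0 0; 0 0 5 0 0 0; 0 0 3 0 0 0; 0 0 0 0 0 0; 0 0 0 0 0 0")

```text
time_s: 9.62
ee_pos: [0.5068, -0.1242, 0.1877]
eef_rot: [-3.14, 0.004, 0.002]
force: [-0.8, -0.1, -1.0]
grip_width: 0.0261
```

Emit:
move_arm(rows="0 1 2 -0.001 0.002 -0.001; 0 0.7 3 0 0.002 -0.001; 0 0.2 2 0 0 0; 0 0 0 0 0 0; 0 0 0 0 0 0")

```text
time_s: 10.25
ee_pos: [0.5068, -0.1266, 0.1803]
eef_rot: [-3.141, -0.0, 0.004]
force: [1.3, -0.7, -1.0]
grip_width: 0.0268
```

```bash
python3 look.py w6; python3 - <<'E'
from h import *
from station import camera,sensors
for n in('scene','side'):
    c=camera(n);y,x=(190,230) if n=='scene' else (160,150)
    cv2.imwrite(f'pics/{n}6.png',cv2.resize(c['color'][y:y+75,x:x+100],None,fx=8,fy=8,interpolation=cv2.INTER_CUBIC))
print(sensors.get_obs()['force'])
E
```

```text
10.25 [ 0.5068 -0.1266  0.1803] [-3.1413 -0.0002  0.004 ] [ 1.3136 -0.73   -0.9692] 0.026756163157192547
red [255.8958 206.2833] [233 196  46  31 480] [ 0.5065 -0.1168  0.0611] [ 0.4907 -0.1332  0.0563] [ 0.5218 -0.1115  0.0661]
red [255.5603 264.742 ] [ 225  246   62   34 1740] [ 0.5063 -0.1203  0.1436] [ 0.4931 -0.1272  0.1395] [ 0.5193 -0.1122  0.1457]
blue [256.2963 192.0309] [232 184  48  26 324] [ 0.5069 -0.1128  0.0383] [ 0.4886 -0.1266  0.0362] [ 0.5239 -0.1075  0.0562]
[ 0.03057056 -0.17936783 -1.29615607]
```

View pics/side6.png

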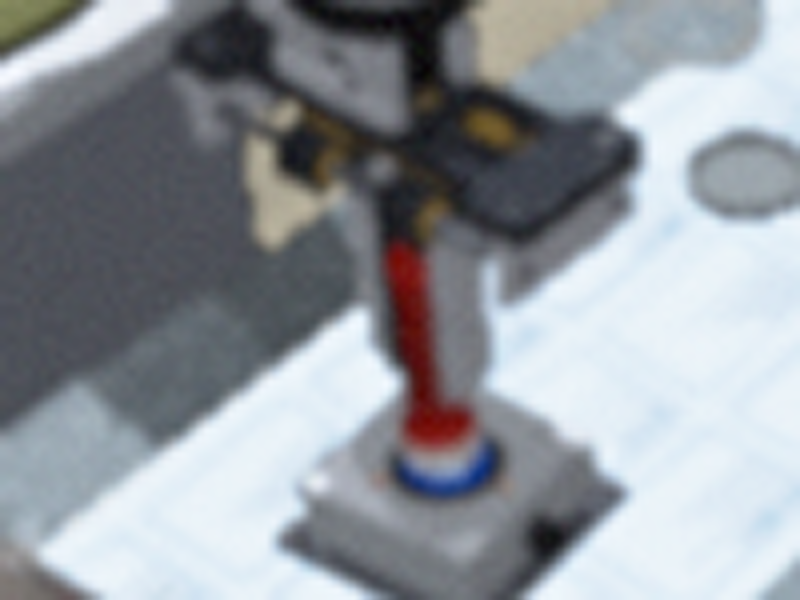

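View pics/scene6.png

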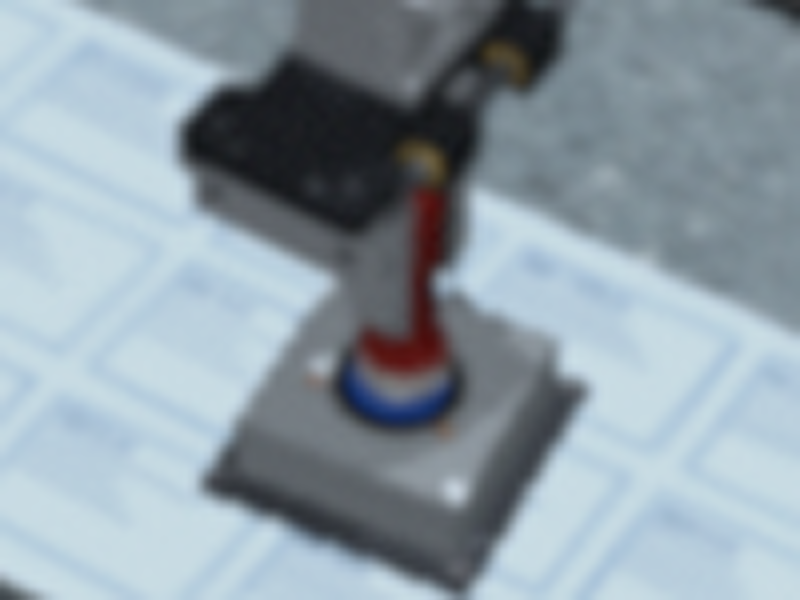

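Both views show the foot centred over the blue hub, about 9 mm above it. I'll come down slowly from here.

Emit:
move_arm(rows="0 0 2 0 0 0; 0 0 2 0 0 0; 0 0 1.5 0 0 0; 0 0 0.5 0 0 0")

```text
time_s: 10.9
ee_pos: [0.5068, -0.1265, 0.1739]
eef_rot: [-3.141, -0.0, 0.004]
force: [-0.6, 0.9, -1.6]
grip_width: 0.0265
```

Emit:
move_arm(rows="0 0 1 0 0 0; 0 0 1 0 0 0; 0 0 1 0 0 0; 0 0 1 0 0 0")

```text
time_s: 11.4
ee_pos: [0.5068, -0.1266, 0.1698]
eef_rot: [-3.141, -0.001, 0.004]
force: [-0.4, -0.1, -1.3]
grip_width: 0.0266
```

Emit:
move_arm(rows="0 0 0.8 0 0 0; 0 0 0.8 0 0 0; 0 0 0.8 0 0 0")

```text
time_s: 11.78
ee_pos: [0.5068, -0.1266, 0.1673]
eef_rot: [-3.141, -0.001, 0.004]
force: [-0.1, -0.3, -0.2]
grip_width: 0.0263
```

Emit:
move_arm(rows="0 0 0.8 0 0 0; 0 0 0.8 0 0 0; 0 0 0.8 0 0 0")

```text
time_s: 12.15
ee_pos: [0.5069, -0.1266, 0.1647]
eef_rot: [-3.141, -0.001, 0.004]
force: [-0.3, -0.0, -0.6]
grip_width: 0.0266
```

Emit:
move_arm(rows="0 0 0.5 0 0 0; 0 0 0.5 0 0 0; 0 0 0.5 0 0 0")

```text
time_s: 12.52
ee_pos: [0.5069, -0.1266, 0.1632]
eef_rot: [-3.141, -0.001, 0.004]
force: [0.3, 0.1, -0.7]
grip_width: 0.0267
```

Emit:
move_arm(rows="0 0 0.5 0 0 0; 0 0 0.5 0 0 0")

```text
time_s: 12.78
ee_pos: [0.5069, -0.1266, 0.1621]
eef_rot: [-3.142, -0.001, 0.004]
force: [0.1, 0.1, -0.1]
grip_width: 0.0265
```

Emit:
move_arm(rows="0 0 0.5 0 0 0; 0 0 0.5 0 0 0")

```text
time_s: 13.02
ee_pos: [0.507, -0.1266, 0.1614]
eef_rot: [3.141, -0.001, 0.004]
force: [-1.3, -0.4, 3.0]
grip_width: 0.0263
```

Emit:
move_arm(rows="0 0 0.5 0 0 0; 0 0 0.5 0 0 0")

```text
time_s: 13.28
ee_pos: [0.5071, -0.1267, 0.1607]
eef_rot: [3.141, -0.002, 0.004]
force: [-0.6, 0.2, 4.1]
grip_width: 0.0262
```

Emit:
move_arm(rows="0 0 0.5 0 0 0; 0 0 0.5 0 0 0")

```text
time_s: 13.52
ee_pos: [0.5073, -0.1268, 0.16]
eef_rot: [3.141, -0.002, 0.004]
force: [-1.1, -0.4, 6.4]
grip_width: 0.0267
```

Emit:
move_arm(rows="0 0 0.5 0 0 0; 0 0 0.5 0 0 0")

```text
time_s: 13.78
ee_pos: [0.5075, -0.1269, 0.1595]
eef_rot: [3.141, -0.003, 0.004]
force: [-2.0, 0.7, 7.3]
grip_width: 0.0266
```

Emit:
move_arm(rows="-0.1 0 0.6 0 -0.001 0; -0.1 0 0.6 0 -0.001 0")

```text
time_s: 14.02
ee_pos: [0.5077, -0.127, 0.1592]
eef_rot: [3.14, -0.003, 0.004]
force: [-1.6, -0.4, 9.2]
grip_width: 0.0267
```

Emit:
move_arm(rows="-0.2 0 0.6 0 -0.001 0; -0.2 0 0.6 0 -0.001 0")

```text
time_s: 14.28
ee_pos: [0.5078, -0.1272, 0.1591]
eef_rot: [3.139, -0.003, 0.004]
force: [-1.7, 0.8, 8.6]
grip_width: 0.0268
```

Emit:
move_arm(rows="-0.2 0 0.8 0 -0.001 0; -0.2 0 0.8 0 -0.001 0")

```text
time_s: 14.52
ee_pos: [0.508, -0.1274, 0.1587]
eef_rot: [3.139, -0.003, 0.004]
force: [-1.4, 0.4, 4.6]
grip_width: 0.027
```

Emit:
move_arm(rows="-0.3 -0.2 0.5 0.001 -0.001 0; -0.3 -0.2 0.5 0.001 -0.001 0")

```text
time_s: 14.78
ee_pos: [0.5074, -0.127, 0.1577]
eef_rot: [3.141, -0.001, 0.004]
force: [1.3, 0.0, 2.0]
grip_width: 0.0264
```

Emit:
move_arm(rows="-0.1 0 0.4 0 0 0; -0.1 0 0.4 0 0 0")

```text
time_s: 15.02
ee_pos: [0.5072, -0.1269, 0.1566]
eef_rot: [3.141, -0.001, 0.004]
force: [0.4, -0.1, 2.1]
grip_width: 0.0265
```

Emit:
move_arm(rows="0 0 0.3 0 0 0; 0 0 0.3 0 0 0")

```text
time_s: 15.28
ee_pos: [0.5073, -0.1269, 0.1558]
eef_rot: [3.141, -0.001, 0.004]
force: [0.8, -1.1, 0.9]
grip_width: 0.0267
```

Emit:
move_arm(rows="0 0 0.3 0 0 0; 0 0 0.3 0 0 0")

```text
time_s: 15.52
ee_pos: [0.507, -0.1269, 0.1549]
eef_rot: [3.141, -0.0, 0.004]
force: [0.6, -0.1, 0.2]
grip_width: 0.0265
```

Emit:
move_arm(rows="0 0 0.3 0 0 0; 0 0 0.2 0 0 0")

```text
time_s: 15.78
ee_pos: [0.507, -0.1269, 0.1543]
eef_rot: [3.141, -0.0, 0.004]
force: [-0.1, -0.6, -0.3]
grip_width: 0.0265
```

Emit:
move_arm(rows="0 0 0.3 0 0 0; 0 0 0.2 0 0 0")

```text
time_s: 16.02
ee_pos: [0.5071, -0.127, 0.1539]
eef_rot: [3.141, -0.001, 0.004]
force: [-0.7, 0.0, 3.3]
grip_width: 0.0266
```

Emit:
move_arm(rows="0 0 0.3 0 0 0; 0 0 0.3 0 0 0")

```text
time_s: 16.27
ee_pos: [0.5073, -0.127, 0.1539]
eef_rot: [3.141, -0.001, 0.004]
force: [-1.6, -0.3, 5.8]
grip_width: 0.0266
```

Emit:
move_arm(rows="0 0 0.4 0 0 0; 0 0 0.4 0 0 0")

```text
time_s: 16.52
ee_pos: [0.5074, -0.1271, 0.1539]
eef_rot: [3.14, -0.002, 0.004]
force: [-1.6, 0.2, 7.1]
grip_width: 0.0267
```

The force climbed to about 8.5 N with no further travel, so this is the hard stop. I'll lift off and check the retainer.

Emit:
move_arm(rows="0 0 -1 0 0 0; 0 0 -2 0 0 0; 0 0 -5 0 0 0; 0 0 -8 0 0 0; 0 0 -10 0 0 0; 0 0 -10 0 0 0; 0 6 -8 0 0 0; 0 14 -4 0 0 0; 0 14 0 0 0 0; 0 14 0 0 0 0; 0 6 0 0 0 0; 0 0 0 0 0 0; 0 0 0 0 0 0; 0 0 0 0 0 0")

```text
time_s: 18.27
ee_pos: [0.507, -0.1853, 0.2043]
eef_rot: [3.141, 0.0, 0.003]
force: [0.7, 1.4, -1.4]
grip_width: 0.0263
```

```bash
python3 look.py w7; python3 - <<'E'
from h import *
import pickle
np.set_printoptions(precision=4,suppress=True)
o,c=pickle.load(open('w.pkl','rb'));W=cloud(c,Ttool(o)@c['hand_eye']);z=W[...,2]
cv2.imwrite('pics/w7c.png',cv2.resize(c['color'][50:200,170:350],None,fx=4,fy=4,interpolation=cv2.INTER_CUBIC))
b=c['color'].astype(int);near=(np.hypot(W[...,0]-.506,W[...,1]+.126)<.03)
m=near&(z<.030)&(b[...,0]-b[...,2]>40);P=W[m];print('hub',m.sum(),P.mean(0),np.percentile(P[:,2],[5,50,95]),cv2.minEnclosingCircle(P[:,:2].astype(np.float32)*1000))
A=np.c_[P[:,:2]-P[:,:2].mean(0),np.ones(len(P))];print('plane',np.linalg.lstsq(A,P[:,2],rcond=None)[0])
m=(abs(z-.037)<.003)&(np.hypot(W[...,0]-.506,W[...,1]+.126)<.06);print('block z',np.median(z[m]))
plan([.4597,.116,.205],0,10)
E
```

```text
18.275 [ 0.507  -0.1853  0.2043] [3.1411 0.0001 0.0033] [ 0.6622  1.4203 -1.4112] 0.026332421596817562
red [255.8917 206.1375] [233 196  46  30 480] [ 0.5067 -0.1755  0.085 ] [ 0.4909 -0.1909  0.0803] [ 0.522  -0.1703  0.09  ]
red [255.5705 264.7922] [ 225  246   62   34 1737] [ 0.5066 -0.1791  0.1675] [ 0.4933 -0.1862  0.1635] [ 0.5194 -0.1709  0.1699]
blue [254.2941 133.1142] [235 104  44  44 289] [ 0.5034 -0.1362  0.0219] [ 0.489  -0.1429  0.0175] [ 0.5253 -0.1074  0.0243]
hub 1420 [ 0.507  -0.1254  0.0219] [0.0204 0.022  0.0232] ((506.8059387207031, -125.37593078613281), 18.742206573486328)
plane [-0.0051 -0.008   0.0219]
block z 0.03723500372873356
-2.6 -16.7 -0.0 0.000 0.000 0.000; -5.1 -33.5 -0.1 0.000 0.000 0.000; -5.2 -33.5 -0.1 0.000 0.000 0.000; -5.2 -33.5 -0.1 0.000 0.000 0.000; -5.2 -33.5 -0.1 0.000 0.000 0.000; -5.2 -33.5 -0.1 0.000 0.000 0.000; -5.2 -33.5 -0.1 0.000 0.000 0.000; -5.2 -33.5 -0.1 0.000 0.000 0.000; -5.2 -33.5 -0.1 0.000 0.000 0.000; -2.6 -16.7 -0.0 0.000 0.000 0.000
```

View pics/w7c.png

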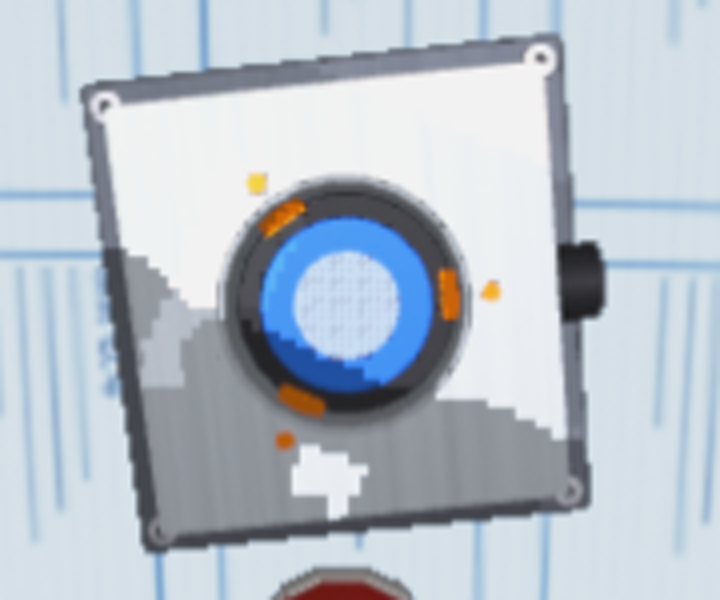

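The close-up shows all three orange catches over the black flange, at (283,217), (450,293) and (302,401). The hub is level and its top is at 22 mm. Now I'll return to the dish.

Emit:
move_arm(rows="-2.6 -17 0 0 0 0; -5 -33 0 0 0 0; -5 -33 0 0 0 0; -5 -33 0 0 0 0; -5 -33 0 0 0 0; -5 -33 0 0 0 0; -5 -33 0 0 0 0; -5 -33 0 0 0 0; -5 -30 0 0 0 0; -2 -10 0 0 0 0; 0 0 0 0 0 0; 0 0 0 0 0 0; 0 0 0 0 0 0")

```text
time_s: 19.95
ee_pos: [0.4546, 0.1193, 0.2048]
eef_rot: [-3.141, -0.001, 0.008]
force: [-0.3, -0.3, -1.1]
grip_width: 0.0263
```

Emit:
move_arm(rows="1.5 1 2 0 0 0.003; 2 1.2 6 0 0 0.003; 1 0.5 10 0 0 0; 0 0 12 0 0 0; 0 0 12 0 0 0; 0 0 8 0 0 0; 0 0 3 0 0 0; 0 0 0 0 0 0; 0 0 0 0 0 0")

```text
time_s: 21.08
ee_pos: [0.4594, 0.1154, 0.1473]
eef_rot: [-3.142, 0.0, -0.001]
force: [-0.2, 0.1, -1.6]
grip_width: 0.0265
```

Emit:
move_arm(rows="0 0 2 0 0 0; 0 0 2 0 0 0; 0 0 2 0 0 0; 0 0 1.5 0 0 0; 0 0 0.8 0 0 0; 0 0 0.3 0 0 0; 0 0 0 0 0 0")

```text
time_s: 21.95
ee_pos: [0.4597, 0.1154, 0.1387]
eef_rot: [-3.141, -0.001, -0.0]
force: [-0.2, 0.7, -1.3]
grip_width: 0.0267
```

Emit:
move_arm(rows="0 0 0.7 0 0 0; 0 0 0.7 0 0 0; 0 0 0.5 0 0 0; 0 0 0.3 0 0 0")

```text
time_s: 22.45
ee_pos: [0.4598, 0.1154, 0.1366]
eef_rot: [-3.141, -0.001, -0.001]
force: [-0.1, -1.9, 3.3]
grip_width: 0.0264
```

Contact with the dish floor. I'll release in place.

Emit:
move_arm(rows="0 0 -0.1 0 0 0; 0 0 0 0 0 0; 0 0 0 0 0 0; 0 0 0 0 0 0; 0 0 0 0 0 0; 0 0 0 0 0 0; 0 0 0 0 0 0; 0 0 0 0 0 0", grip=1)

```text
time_s: 23.45
ee_pos: [0.4599, 0.1154, 0.1368]
eef_rot: [-3.141, -0.002, -0.001]
force: [0.1, -0.8, 0.1]
grip_width: 0.0942
```

Emit:
move_arm(rows="0 0 -3 0 0 0; 0 0 -10 0 0 0; 0 0 -15 0 0 0; 0 0 -20 0 0 0; 0 0 -20 0 0 0; 0 0 -20 0 0 0; 0 0 -20 0 0 0; 0 0 -10 0 0 0; 0 0 0 0 0 0; 0 0 0 0 0 0")

```text
time_s: 24.7
ee_pos: [0.4594, 0.1154, 0.2649]
eef_rot: [-3.14, -0.006, -0.0]
force: [0.3, 0.1, 0.1]
grip_width: 0.094
```

```bash
python3 look.py w8; python3 - <<'E'
from h import *
from station import camera
import pickle
np.set_printoptions(precision=4,suppress=True)
o,c=pickle.load(open('w.pkl','rb'));W=cloud(c,Ttool(o)@c['hand_eye']);z=W[...,2]
m=(abs(z-.1)<.003)&(np.hypot(W[...,0]-.459,W[...,1]-.116)<.03);P=W[m];print('knob',P.mean(0))
m=(z>.0055)&(z<.02)&(np.hypot(W[...,0]-.46,W[...,1]-.117)<.034);print('dish',cv2.minEnclosingCircle(W[m][:,:2].astype(np.float32)*1000))
for n in('scene','side'):
    c=camera(n);y,x=(150,150) if n=='scene' else (130,150)
    cv2.imwrite(f'pics/{n}8.png',cv2.resize(c['color'][y:y+120,x:x+160],None,fx=5,fy=5,interpolation=cv2.INTER_CUBIC))
E
```

```text
24.7 [0.4594 0.1154 0.2649] [-3.1404 -0.0062 -0.0005] [0.2711 0.1096 0.0763] 0.09396870934971631
red [254.6201 200.0541] [239 185  33  32 795] [0.4594 0.1162 0.1001] [0.4462 0.1021 0.0961] [0.4728 0.1287 0.1021]
knob [0.4591 0.1155 0.0999]
dish ((460.7154846191406, 117.42214965820312), 29.99466323852539)
```

View pics/side8.png

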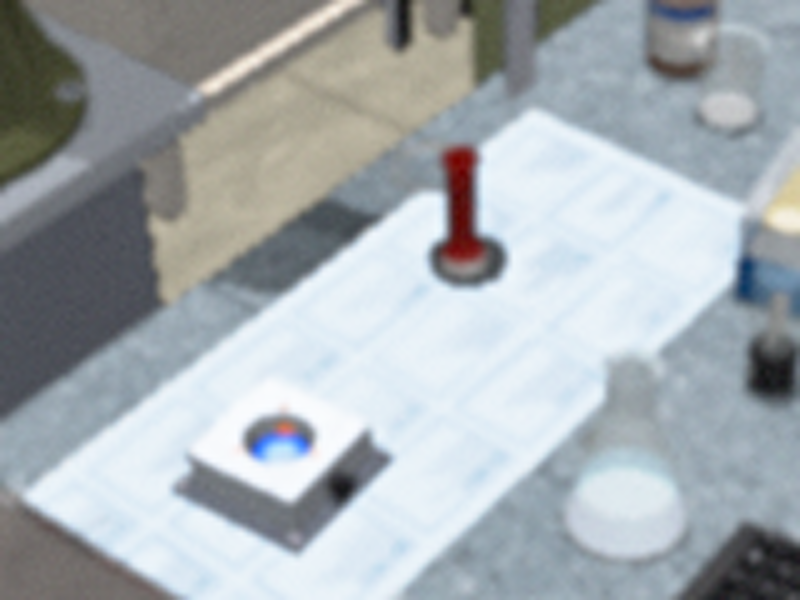

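View pics/scene8.png

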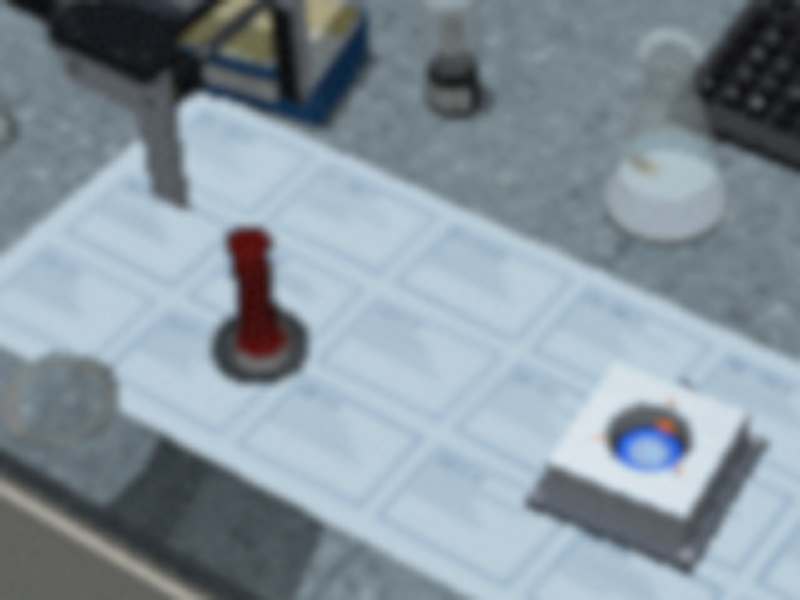

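The tool stands upright in its dish, at (255,300) in the scene crop and (463,215) in the side crop. The retainer is still down in the bore, and the gripper is clear of everything. Handing in.

```bash
python3 -c "
from station import ctrl
print(ctrl.hand_in())"
```

```text
the job is handed in; nothing more can be done
None
```

I pressed the retainer home with the red tool, stood the tool back in its dish and handed the job in at about 25 s. The hand-in gave no verdict.

- **Pressing:** Riding onto the catches took about 10.6 N at most. The force then fell to between 1 and 3 N, and the hard stop showed as a rise to about 8.5 N with no further travel. These readings come from the end of each short move, so brief peaks between them were not seen, but nothing I read came near 18 N.
- **Retainer:** The wrist picture showed all three catches over the flange. The retainer top was at about 22 mm, centred to under 1 mm and level to about 0.01 rad.
- **Tool:** It stands upright in the dish, about 2.5 mm from the dish's centre by the wrist camera, with its top at 100 mm as at the start. The gripper is open and clear about 65 mm above it, and the bystanders were untouched in the views I checked.

No check failed or disagreed beyond about 2 mm of camera calibration. While riding onto the catches, the arm drifted sideways by about 1.2 mm, and I corrected that before reaching the stop.

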